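# Start the jar warmer in the cellar store

### The arm

A 6-joint arm with a two-finger parallel gripper is mounted at the origin on the work surface. World frame = base frame: x ahead of the robot, y to its left, z up, the work surface at z = 0. Lengths are in m, angles in rad, forces in N, time in s.
With the tool pointing down it reaches from about 0.275 to 0.775 m from the base axis. Payload 14.6 kg.
Tool frame: the origin (TCP) lies on the centre line of the jaws, within the pads' length; the fingertips stand 17 mm ahead of it and the grasp point (between the pads) lies 2 mm behind it; z points along the fingers, y is the direction in which the jaws open and shut (so a half turn about z gives the same grasp; the last joint's range is limited). The gripper opens to 85 mm and grips with 20 to 120 N. Pads are 22 mm wide; open, the fingers measure 114 mm over their backs; the gripper's body (76 mm by 85 mm) begins 54 mm behind the grasp point. The pads swing forward as they close: fully open they stand 13 mm farther back than shut.
Start: joints at [1.148, 0.263, -0.048, 1.259, 0, 1.415], TCP at [0.139, 0.506, 0.248] pointing down, gripper open.
Joint ranges: [-2.65, 2.65], [-0.89, 1.7], [-1.18, 1.37], [-2.13, 2.11], [-1.35, 1.29], [-3.14, 3.14]. Speed limits (rad/s): [1.89, 1.89, 2.57, 2.79, 3.14, 3.14].

### API

Orientations are given as a rotation vector (axis times angle).
In Python, from plant import manip gives the robot as it stands.
- The arm moves only by the tool apply_moves, never from a script. Its argument "rows" is one flat list of numbers, 7 for each row, row after row: the opening, from -1 (shut) to 1 (fully open), then the shift along the tool's x, y, z in units of 40 mm (1.0 is 40 mm), then the turn, a rotation vector about the tool's x, y, z in units of 6 degrees (1.0 is 6 degrees). In form: [gripper, tx, ty, tz, rx, ry, rz, gripper, tx, ty, tz, rx, ry, rz, ...]. A call has 1 to 5 rows; each row is the pose to reach, as a shift and turn from the pose measured when the call began, along the tool's axes at that moment; what a row does not reach only later rows make up. A row lasts 1/12 s, in which the tool goes at most 41.7 mm and 7.16 degrees, less where a joint would pass 70% of its speed; a pose out of reach is approached as far as the arm can. A call with a gripper value outside its range is refused whole. The fingers move at their own pace and stop on an object; "squeeze" is the grip in N (left out, the last holds). Time passes only in rows, so rows that repeat a pose let the fingers close. It gives the time, the measured TCP pose, the force and the opening at its end, in the units of the state.
- manip.sense(): the state, without advancing time (a new reading comes with each control period).
- manip.read_camera(name): name is "scene" or "top" or "wrist"; returns the picture (400x640x3 uint8, blue, green, red); there is no depth.
- manip.camera_params(name): a dict with "fov_y" (degrees; the focal length in pixels is half the picture's height over the tangent of half this angle, whatever the lens; pixels are square), "cx", "cy" (the principal point, pixels), "k1" (the pictures are not rectified: a ray, as slopes to the right and down, at radius r is drawn at 1 + k1 r^2 times it, then the intrinsics apply), "cam_to_world" (4x4, takes a point from camera to world coordinates). Camera axes: x right, y up, looking along -z (the intrinsics and any distortion apply to the point x, -y, -z); pixel columns grow to the right and rows downward; lengths in m; the calibration is good to about 2 mm. A picture is of the moment at which its call begins: read the wrist's pose just before it. camera_params takes no time and is no camera call; for the wrist camera it gives the pose at the moment of the call.
- manip.sign_off(): hands the job in, once; it reports no verdict.
The state is a dict: "time_s": time; "joints": joint angles; "joint_vel": joint speeds; "tau": joint torques, N m; "tcp_pos": TCP position; "tcp_rot": TCP orientation; "ft_force": force on the tool from outside, world axes, zero at the start; "wrist_torque": the same for the moment, N m; "opening": finger opening in m.
Only numpy, scipy, OpenCV 4.12 (cv2) and the standard library are available. Lean on these libraries where they do the work, as an engineer would, in place of code of your own. Each camera call takes 0.05 s, during which the arm holds its last target. There are 200 camera calls.

### The job

Get the jar warmer going. Draw the lock pin out of the deck of the control box and park it, hanging by its collar, in the notch in the box's right-hand end, and stand every squat jar upright in the shallow metal tray; only after both are done, prime it by pushing the plunger fully down to its stop and letting it rise again, and last of all turn the dial clockwise to the fifth click from its off dot. Leave the other things on the table where they are.

Things in the scene. Friction and masses are not known exactly. Their poses are not given: they have to be found in the camera images.
- control: control box, an aluminium block fixed on the table. Origin: on the table plane under the dial's axis; z up, y to the left, x away from the robot at yaw 0. It spans x -78 to 78 mm, y -148 to 105 mm; its deck (top) is at z = 60 mm. Centres on the deck (x, y in mm): dial (0, 0), plunger (0, 78), pin's bore (0, -55), parked pin (0, -133)
- notch (a point): on the deck, where the axis of the parked pin stands. The notch is a vertical slot 17 mm wide (along the box's x) cut through the full 60 mm height of the box's right-hand (-y) end; it reaches 23 mm in from that end, 8 mm past this point, and is open above, below and to the end. The parked pin's collar rests on the deck either side of it
- bore (a point): mouth of the pin's bore in the deck: 12 mm square, right through the box, 55 mm to the right of the dial's axis
- off_dot (a point): round black dot on the deck, 70 mm from the dial's axis: off (click 0). Seven short bars follow it clockwise, one for each click
- dial (a joint): angle of the dial (rad): 0 at the off dot, growing clockwise from above, stops at 0 and 4.4. It rests at multiples of 0.628 (36 degrees): click 5 is 3.14. Let go, it springs to the nearest, with up to 0.06 N m. It starts on click 0, 1 or 2. At value q its bar and pointer lie at the angle 0.628 - q from the control box's x axis (anticlockwise positive)
- dial_grip (a point): on the dial's axis, 34 mm above the deck: where to grip the black bar, 44 mm long, 14 mm thick, 12 to 44 mm above the deck. In line with the bar a steel pointer arm sticks out on one side to 62 mm from the axis, 5 to 12 mm above the deck
- plunger (a joint): how far the primer plunger is pressed (m): 0 up, 0.016 at its stop. It needs about 3 N to start and 8 N to reach the stop, and springs back up
- plunger_top (a point): centre of the top of the plunger's white round head, 36 mm across, on a steel stem; 48 mm above the deck when up, and it moves down with the head
- pin: steel lock pin, upright in the bore at the start, where it bars the dial's pointer between clicks 2 and 5. Origin: lower end of the shank; z up along the pin. Shank 10 mm across, 48 mm long; then a collar 26 mm across, 5 mm thick (its underside on the deck when in the bore or parked: origin 12 mm above the table); then a round grip 16 mm across, 53 to 84 mm above the origin
- pin_grip (a point): on the pin's axis, 68 mm above its lower end: where to grip it
- tray: shallow open steel tray, 182 mm (its x) by 236 mm (its y) outside, walls 6 mm thick, rim 26 mm high, floor 6 mm above the table, fixed. Origin: on the table plane under its centre. Room for six jars, in two rows of three along its y
- jar0: squat preserve jar, a plain straight cylinder 58 mm across and 64 mm tall, brown-red with a brass lid and a thick glass foot, 0.12 to 0.26 kg, standing on the table; three to five of these are present. Origin: centre of its underside
- jar1: squat preserve jar, a plain straight cylinder 58 mm across and 64 mm tall, brown-red with a brass lid and a thick glass foot, 0.12 to 0.26 kg, standing on the table; three to five of these are present. Origin: centre of its underside
- jar2: squat preserve jar, a plain straight cylinder 58 mm across and 64 mm tall, brown-red with a brass lid and a thick glass foot, 0.12 to 0.26 kg, standing on the table; three to five of these are present. Origin: centre of its underside
- jar3: squat preserve jar, a plain straight cylinder 58 mm across and 64 mm tall, brown-red with a brass lid and a thick glass foot, 0.12 to 0.26 kg, standing on the table; three to five of these are present. Origin: centre of its underside
- jar4: squat preserve jar, a plain straight cylinder 58 mm across and 64 mm tall, brown-red with a brass lid and a thick glass foot, 0.12 to 0.26 kg, standing on the table; three to five of these are present. Origin: centre of its underside
- bottle: tall green glass bottle, 64 mm across, 210 mm tall, not part of the job
- tin: steel tin can, 72 mm across, 100 mm tall, not part of the job
- lids: flat stack of dark steel lids, 68 mm across, 18 mm high, not part of the job
- matchbox: small cardboard box 55 x 36 x 16 mm, not part of the job
- onion: brown onion, 76 mm across, 70 mm high, not part of the job
- mug: white mug, 76 mm across, 85 mm tall, not part of the job

How it is judged:
On the way, in this order (a step that is already met when the one before it is completed fails the run):
1. the lock pin is parked in the notch of the control box (x of pin in the frame of control between -0.006 and 0.006 m and y of pin in the frame of control between -0.141 and -0.124 m and z of pin in the frame of control between 0.006 and 0.017 m and angle between pin's own z axis and vertical below 0.15 rad), for 0.2 s.
2. with every jar standing in the tray, the plunger is pressed to its stop (x of jar0 in the frame of tray between -0.085 and 0.085 m and y of jar0 in the frame of tray between -0.112 and 0.112 m and z of jar0 in the frame of tray between 0 and 0.012 m and angle between each of jar0, jar1, jar2, jar3, jar4's own z axis and vertical below 0.15 rad and x of jar1 in the frame of tray between -0.085 and 0.085 m and y of jar1 in the frame of tray between -0.112 and 0.112 m and z of jar1 in the frame of tray between 0 and 0.012 m and x of jar2 in the frame of tray between -0.085 and 0.085 m and y of jar2 in the frame of tray between -0.112 and 0.112 m and z of jar2 in the frame of tray between 0 and 0.012 m and x of jar3 in the frame of tray between -0.085 and 0.085 m and y of jar3 in the frame of tray between -0.112 and 0.112 m and z of jar3 in the frame of tray between 0 and 0.012 m and x of jar4 in the frame of tray between -0.085 and 0.085 m and y of jar4 in the frame of tray between -0.112 and 0.112 m and z of jar4 in the frame of tray between 0 and 0.012 m and value of joint plunger above 0.0142 m), for 0.05 s.
3. the dial stands at the fifth click (value of joint dial between 2.98159 and 3.30159 rad and velocity of joint dial between -0.1 and 0.1 rad/s), for 0.3 s.
At the end, for the whole second after the job is handed in: the pin hangs upright (within 0.15 rad) in the notch, its collar on the deck (within 5 mm); every jar that is present stands upright (within 0.15 rad) on the tray's floor inside its rim; the dial rests at click 5 (within 0.16 rad); the plunger is up (within 3 mm); the pin at rest (all of step 1 and x of jar0 in the frame of tray between -0.085 and 0.085 m and y of jar0 in the frame of tray between -0.112 and 0.112 m and z of jar0 in the frame of tray between 0 and 0.012 m and angle between each of jar0, jar1, jar2, jar3, jar4's own z axis and vertical below 0.15 rad and x of jar1 in the frame of tray between -0.085 and 0.085 m and y of jar1 in the frame of tray between -0.112 and 0.112 m and z of jar1 in the frame of tray between 0 and 0.012 m and x of jar2 in the frame of tray between -0.085 and 0.085 m and y of jar2 in the frame of tray between -0.112 and 0.112 m and z of jar2 in the frame of tray between 0 and 0.012 m and x of jar3 in the frame of tray between -0.085 and 0.085 m and y of jar3 in the frame of tray between -0.112 and 0.112 m and z of jar3 in the frame of tray between 0 and 0.012 m and x of jar4 in the frame of tray between -0.085 and 0.085 m and y of jar4 in the frame of tray between -0.112 and 0.112 m and z of jar4 in the frame of tray between 0 and 0.012 m and value of joint dial between 2.98159 and 3.30159 rad and value of joint plunger below 0.003 m and linear speed of pin below 0.03 m/s); the robot touches nothing.
It fails at once if any of the other things (bottle, tin, lids, matchbox, onion, mug) is shifted by more than 5 cm (distance of any of bottle, tin, lids, matchbox, onion, mug from where it was at the start of the episode above 0.05 m).
Of jar0, jar1, jar2, jar3, jar4 only 3 to 5 are there at a start; the rules pass over those that are not, and their reading is None.
At some moment in a run one of jar0, jar1, jar2, jar3, jar4 may be knocked a few centimetres aside while the robot is not near it.
It also fails if it takes over 210 s, if anything falls off the work surface, if the arm or the gripper's body presses on something with over 40 N, if the wrist force passes 120 N, or if a joint passes its speed limit or range.

## Working session

There is one attempt and no reset: what is moved stays moved. The work goes in short steps, Python scripts to look and compute and a tool call to move; the robot and the scene stay as the last step left them, time stands still between calls to the robot, and variables do not carry over. Pictures are saved under pics/ and viewed, about 12 in all and at most 16, crops included, and the job is handed in when it is done.

Besides the shell and the picture viewer there is one more tool, called after "Call:" by a JSON object that holds its "api" and its "payload". apply_moves: Moves the arm, as the interface text tells. Its arguments: {"type":"object","properties":{"rows":{"type":"array"},"squeeze":{"type":"number"}},"required":["rows"]}

```bash
ls; mkdir -p pics; cat > h.py <<'E'
import numpy as np, cv2
from plant import manip
from scipy.spatial.transform import Rotation as R
def cam(n):
    p=manip.camera_params(n); im=manip.read_camera(n); return im,p
def ray(p,u,v):
    f=200/np.tan(np.radians(p["fov_y"])/2)
    x,y=(u-p["cx"])/f,(v-p["cy"])/f
    a,b=x,y
    for _ in range(30):
        s=1+p["k1"]*(a*a+b*b); a,b=x/s,y/s
    M=np.array(p["cam_to_world"]); return M[:3,3],M[:3,:3]@np.array([a,-b,-1])
def pt(p,u,v,z):
    o,d=ray(p,u,v); return o+d*(z-o[2])/d[2]
def proj(p,P):
    f=200/np.tan(np.radians(p["fov_y"])/2)
    M=np.array(p["cam_to_world"]); c=M[:3,:3].T@(np.array(P)-M[:3,3])
    a,b=c[0]/-c[2],-c[1]/-c[2]; s=1+p["k1"]*(a*a+b*b)
    return np.array([p["cx"]+f*a*s,p["cy"]+f*b*s])
def st():
    s=manip.sense(); print({k:np.round(s[k],4).tolist() for k in("time_s","joints","tcp_pos","tcp_rot","ft_force","opening")}); return s
def to(x,y,z,yaw=None):
    """shift (units) in the tool axes to reach world xyz; yaw = wanted angle of tool y axis (mod pi)"""
    s=manip.sense(); T=R.from_rotvec(s["tcp_rot"]).as_matrix()
    d=T.T@(np.array([x,y,z])-s["tcp_pos"])/0.04
    # desired rot: tool z down
    ty=T[:,1]; cur=np.arctan2(ty[1],ty[0]); w=cur if yaw is None else cur+(yaw-cur+np.pi/2)%np.pi-np.pi/2
    yv=np.array([np.cos(w),np.sin(w),0]); zv=np.array([0,0,-1.]); D=np.c_[np.cross(yv,zv),yv,zv]
    r=R.from_matrix(T.T@D).as_rotvec()/np.radians(6)
    print("shift",np.round(d,3).tolist(),"turn",np.round(r,2).tolist(),"cur yaw",round(cur,3))
E
python3 - <<'E'
from h import *
s=st()
for n in("scene","top"):
    im,p=cam(n); cv2.imwrite(f"pics/{n}0.png",im); print(n,{k:(np.round(v,4).tolist()) for k,v in p.items()})
E
```

```text
pics
{'time_s': 0.0, 'joints': [1.1477, 0.2635, -0.0489, 1.2594, 0.0, 1.4155], 'tcp_pos': [0.1388, 0.506, 0.2478], 'tcp_rot': [-0.4194, -3.1131, 0.0016], 'ft_force': [0.1237, -0.4878, 0.803], 'opening': 0.0855}
scene {'fov_y': 46.4812, 'cx': 322.5057, 'cy': 200.4338, 'k1': 0.011, 'cam_to_world': [[0.2299, -0.6991, 0.6771, 1.3277], [0.9732, 0.1628, -0.1624, -0.2193], [0.0033, 0.6963, 0.7178, 0.9771], [0.0, 0.0, 0.0, 1.0]]}
top {'fov_y': 50.0578, 'cx': 322.2877, 'cy': 202.6057, 'k1': 0.0069, 'cam_to_world': [[0.0146, 0.9935, -0.1126, 0.3483], [-0.9999, 0.0138, -0.0085, -0.0242], [-0.0069, 0.1127, 0.9936, 1.3286], [0.0, 0.0, 0.0, 1.0]]}
```

View pics/top0.png

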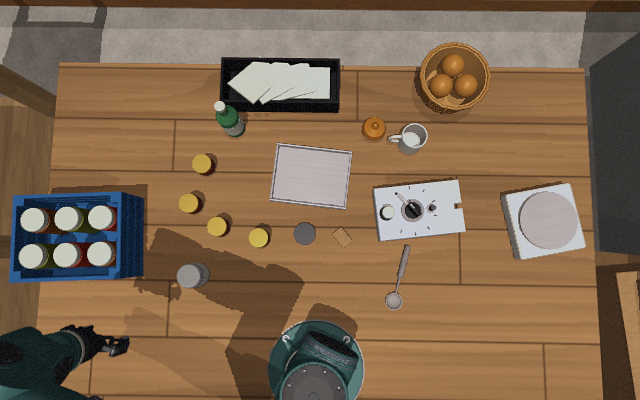

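View pics/scene0.png

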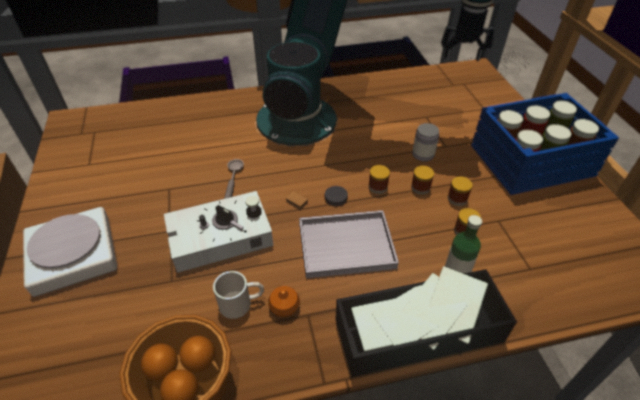

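Top view: four jars with brass lids at about (202,164), (190,203), (217,227) and (259,238). The tray is at (311,176) and the control box at (420,210), with the pointer toward (397,194), the pin at (432,208) and the notch at (460,206). The tin (190,275), lids (305,233) and matchbox (342,237) are nearby. The scene view agrees.

```bash
python3 - <<'E'
from h import *
im=cv2.imread("pics/top0.png"); p=manip.camera_params("top")
hsv=cv2.cvtColor(im,cv2.COLOR_BGR2HSV)
m=cv2.inRange(hsv,(20,150,120),(32,255,255)); m[:, :150]=0; m[:,290:]=0
n,l,s,c=cv2.connectedComponentsWithStats(m)
for i in range(1,n):
    if s[i,4]>100: print("jar",c[i].round(1),s[i,4],pt(p,*c[i],0.064).round(4))
def quad(m,z):
    cs,_=cv2.findContours(m,cv2.RETR_EXTERNAL,cv2.CHAIN_APPROX_NONE)
    k=cv2.convexHull(max(cs,key=cv2.contourArea))
    W=np.array([pt(p,*q[0],z)[:2] for q in k],np.float32)
    r=cv2.minAreaRect(W); print(r, cv2.boxPoints(r).round(4).tolist()); return k
g=(hsv[:,:,1]<60)&(hsv[:,:,2]>110); g=g.astype(np.uint8)*255
a=np.zeros_like(g); a[175:250,366:475]=g[175:250,366:475]; quad(a,0.06)
b=np.zeros_like(g); b[135:215,262:358]=g[135:215,262:358]; quad(b,0.026)
v=im.copy(); cv2.imwrite("pics/c0.png",cv2.resize(np.hstack([im[170:250,366:476],np.repeat(a[170:250,366:476,None],3,2)]),None,fx=3.6,fy=3.6,interpolation=cv2.INTER_CUBIC))
E
```

```text
jar [201.2 163.2] 278 [0.6057 0.3523 0.064 ]
jar [188.  202.7] 286 [0.4857 0.386  0.064 ]
jar [216.1 225.9] 277 [0.4178 0.2996 0.064 ]
jar [256.5 234.3] 148 [0.3948 0.1792 0.064 ]
((0.4746056795120239, -0.3008527159690857), (0.1592840552330017, 0.25514814257621765), 7.127861976623535) [[0.3797000050544739, -0.18410000205039978], [0.4113999903202057, -0.4372999966144562], [0.5695000290870667, -0.41760000586509705], [0.5378000140190125, -0.16439999639987946]]
((0.5794353485107422, 0.024451300501823425), (0.2364184856414795, 0.18341860175132751), 84.04768371582031) [[0.47600001096725464, -0.0835999995470047], [0.6583999991416931, -0.10260000079870224], [0.6829000115394592, 0.13249999284744263], [0.5005000233650208, 0.15150000154972076]]
```

View pics/c0.png

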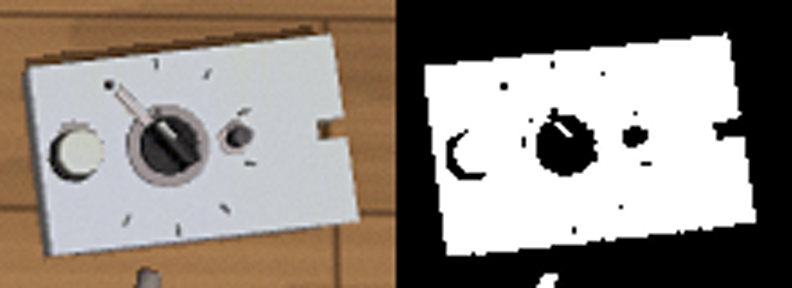

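Box yaw is about 7.1°, and the pointer is on the off dot (q=0). Jars go first. I'm writing a jar locator I can re-run, since one may get knocked.

```bash
cat >> h.py <<'E'
C0=np.array([0.4746,-0.3009]); CY=0.1244; T0=np.array([0.5794,0.0245]); TY=-0.104
def fr(o,yaw,x,y):
    c,s=np.cos(yaw),np.sin(yaw); return o+np.array([c*x-s*y,s*x+c*y])
ctl=lambda x,y: fr(C0,CY,x,y+0.0215)
tr=lambda x,y: fr(T0,TY,x,y)
def inv(o,yaw,P): c,s=np.cos(yaw),np.sin(yaw); d=np.array(P[:2])-o; return np.array([c*d[0]+s*d[1],-s*d[0]+c*d[1]])
def jars(z=0.064):
    im,p=cam("top"); hsv=cv2.cvtColor(im,cv2.COLOR_BGR2HSV)
    m=cv2.inRange(hsv,(18,130,55),(34,255,255)); m[:,:150]=0; m[:,362:]=0; m[:130]=0; m[270:]=0
    m=cv2.morphologyEx(m,cv2.MORPH_OPEN,np.ones((3,3)))
    n,l,s,c=cv2.connectedComponentsWithStats(m)
    for i in range(1,n):
        if s[i,4]>60:
            pts=np.argwhere(l==i)[:,::-1].astype(np.float32); (u,v),r=cv2.minEnclosingCircle(pts)
            P=pt(p,u,v,z); print("jar px",round(u,1),round(v,1),"r",round(r,1),"n",s[i,4],P[:2].round(4),"tray",inv(T0,TY,pt(p,u,v,z+.006)).round(4))
    return im
E
python3 - <<'E'
from h import *
jars()
for n,q in dict(pin=(0,-.055),notch=(0,-.133),dial=(0,0),pl=(0,.078)).items(): print(n,ctl(*q).round(4))
for x in(.042,-.042):
  for y in(.062,-.062): print((x,y),tr(x,y).round(4))
to(.4857,.386,.13,1.467)
E
```

```text
jar px 201.2 163.5 r 9.9 n 298 [0.6048 0.3522] tray [-0.0098  0.3267]
jar px 188.0 202.9 r 10.0 n 303 [0.485  0.3862] tray [-0.1319  0.3479]
jar px 216.5 226.5 r 10.1 n 311 [0.4161 0.2982] tray [-0.191   0.2538]
jar px 257.9 237.5 r 10.0 n 312 [0.3856 0.1748] tray [-0.2085  0.1285]
pin [ 0.4788 -0.3341]
notch [ 0.4884 -0.4115]
dial [ 0.4719 -0.2796]
pl [ 0.4623 -0.2022]
(0.042, 0.062) [0.6276 0.0818]
(0.042, -0.062) [ 0.6147 -0.0415]
(-0.042, 0.062) [0.5441 0.0905]
(-0.042, -0.062) [ 0.5312 -0.0328]
shift [-9.157, -0.599, 2.948] turn [-0.01, -0.0, -1.57] cur yaw 1.303
```

Call:
{"api": "apply_moves", "payload": {"rows": [1, -9.157, -0.599, 2.948, 0, 0, -1.57, 1, -9.157, -0.599, 2.948, 0, 0, -1.57, 1, -9.157, -0.599, 2.948, 0, 0, -1.57, 1, -9.157, -0.599, 2.948, 0, 0, -1.57, 1, -9.157, -0.599, 2.948, 0, 0, -1.57], "squeeze": 40}}

```text
time_s: 0.57
tcp_pos: [0.3245, 0.4415, 0.1849]
tcp_rot: [-0.162, -3.137, 0.001]
ft_force: [0.7, 0.7, -0.1]
opening: 0.0855
```

```bash
python3 - <<'E'
from h import *
st();to(.485,.386,.13,1.467)
E
```

```text
{'time_s': 0.5667, 'joints': [0.7884, 0.3291, -0.1267, 1.1157, -0.0003, 0.8914], 'tcp_pos': [0.3245, 0.4415, 0.1849], 'tcp_rot': [-0.1618, -3.1371, 0.0012], 'ft_force': [0.6662, 0.6851, -0.1118], 'opening': 0.0855}
shift [-4.134, -0.966, 1.371] turn [-0.01, -0.0, 0.01] cur yaw 1.468
```

Call:
{"api": "apply_moves", "payload": {"rows": [1, -4.134, -0.966, 1.371, 0, 0, 0, 1, -4.134, -0.966, 1.371, 0, 0, 0, 1, -4.134, -0.966, 1.371, 0, 0, 0, 1, -4.134, -0.966, 1.371, 0, 0, 0, 1, -4.134, -0.966, 1.371, 0, 0, 0]}}

```text
time_s: 0.98
tcp_pos: [0.4888, 0.3836, 0.1276]
tcp_rot: [-0.167, -3.136, 0.003]
ft_force: [0.0, 0.0, 0.4]
opening: 0.0856
```

```bash
python3 - <<'E'
from h import *
st();jars();to(.485,.386,.05,1.467)
E
```

```text
{'time_s': 0.9833, 'joints': [0.5349, 0.484, -0.0336, 1.0552, -0.0012, 0.641], 'tcp_pos': [0.4888, 0.3836, 0.1276], 'tcp_rot': [-0.1666, -3.1361, 0.0034], 'ft_force': [0.0255, 0.0288, 0.3657], 'opening': 0.0856}
jar px 201.3 163.6 r 9.9 n 299 [0.6046 0.3521] tray [-0.01    0.3266]
jar px 187.5 206.0 r 8.7 n 122 [0.4758 0.3871] tray [-0.1411  0.3479]
jar px 216.5 226.5 r 10.1 n 309 [0.4161 0.2982] tray [-0.191   0.2538]
jar px 257.9 237.4 r 9.9 n 304 [0.3856 0.1748] tray [-0.2084  0.1284]
shift [0.099, 0.054, 1.936] turn [-0.02, -0.01, -0.03] cur yaw 1.464
```

Call:
{"api": "apply_moves", "payload": {"rows": [1, 0.1, 0.054, 1.0, 0, 0, 0, 1, 0.1, 0.054, 1.936, 0, 0, 0, 1, 0.1, 0.054, 1.936, 0, 0, 0, 0, 0.1, 0.054, 1.936, 0, 0, 0, 0, 0.1, 0.054, 1.936, 0, 0, 0]}}

```text
time_s: 1.45
tcp_pos: [0.4852, 0.3867, 0.052]
tcp_rot: [-0.167, -3.137, 0.002]
ft_force: [0.6, -0.7, 0.6]
opening: 0.0639
```

Call:
{"api": "apply_moves", "payload": {"rows": [-0.2, 0, 0, 0, 0, 0, 0, -0.2, 0, 0, 0, 0, 0, 0, -0.2, 0, 0, 0, 0, 0, 0]}}

```text
time_s: 1.7
tcp_pos: [0.4857, 0.3873, 0.0535]
tcp_rot: [0.166, 3.136, -0.0]
ft_force: [0.9, 0.2, -2.4]
opening: 0.0567
```

```bash
python3 - <<'E'
from h import *
st();to(*tr(.042,.062),.13,1.467);to(*tr(.042,.062),.059,1.467)
E
```

```text
{'time_s': 1.7, 'joints': [0.5425, 0.5393, -0.1539, 0.8765, -0.001, 0.6485], 'tcp_pos': [0.4857, 0.3873, 0.0535], 'tcp_rot': [0.1663, 3.1357, -0.0004], 'ft_force': [0.868, 0.162, -2.3979], 'opening': 0.0567}
shift [-4.339, -7.218, -1.905] turn [-0.0, 0.01, -0.02] cur yaw 1.465
shift [-4.336, -7.218, -0.13] turn [-0.0, 0.01, -0.02] cur yaw 1.465
```

Call:
{"api": "apply_moves", "payload": {"rows": [-0.2, 0, 0, -1, 0, 0, 0, -0.2, -0.3, -0.5, -1.9, 0, 0, 0, -0.2, -4.339, -7.218, -1.905, 0, 0, 0, -0.2, -4.339, -7.218, -1.905, 0, 0, 0, -0.2, -4.339, -7.218, -1.905, 0, 0, 0]}}

```text
time_s: 2.12
tcp_pos: [0.5485, 0.2523, 0.1305]
tcp_rot: [0.164, 3.134, 0.001]
ft_force: [0.8, 0.5, -2.5]
opening: 0.0569
```

```bash
python3 - <<'E'
from h import *
st();to(*tr(.042,.062),.13,1.467);to(*tr(.042,.062),.0605,1.467)
E
```

```text
{'time_s': 2.1167, 'joints': [0.2965, 0.45, -0.085, 1.0323, -0.0008, 0.4012], 'tcp_pos': [0.5485, 0.2523, 0.1305], 'tcp_rot': [0.1642, 3.1338, 0.0007], 'ft_force': [0.8353, 0.4564, -2.506], 'opening': 0.0569}
shift [-2.413, -4.031, 0.019] turn [0.01, 0.03, -0.01] cur yaw 1.466
shift [-2.407, -4.033, 1.756] turn [0.01, 0.03, -0.01] cur yaw 1.466
```

Call:
{"api": "apply_moves", "payload": {"rows": [-0.2, -2.41, -4.033, 0, 0, 0, 0, -0.2, -2.41, -4.033, 0, 0, 0, 0, -0.2, -2.41, -4.033, 0, 0, 0, 0, -0.2, -2.41, -4.033, 0, 0, 0, 0, -0.2, -2.41, -4.033, 0, 0, 0, 0]}}

```text
time_s: 2.53
tcp_pos: [0.6291, 0.0778, 0.1315]
tcp_rot: [0.168, 3.132, -0.0]
ft_force: [-0.1, -1.2, -2.1]
opening: 0.0566
```

```bash
python3 - <<'E'
from h import *
st();to(*tr(.042,.062),.0605,1.467)
E
```

```text
{'time_s': 2.5333, 'joints': [-0.0052, 0.4972, 0.001, 1.0695, -0.0005, 0.1019], 'tcp_pos': [0.6291, 0.0778, 0.1315], 'tcp_rot': [0.1678, 3.132, -0.0004], 'ft_force': [-0.0912, -1.2154, -2.0585], 'opening': 0.0566}
shift [0.056, 0.095, 1.774] turn [0.0, 0.05, -0.03] cur yaw 1.464
```

Call:
{"api": "apply_moves", "payload": {"rows": [-0.2, 0.05, 0.09, 1.0, 0, 0, 0, -0.2, 0.05, 0.09, 1.6, 0, 0, 0, -0.2, 0.05, 0.09, 1.77, 0, 0, 0, -0.2, 0.05, 0.09, 1.77, 0, 0, 0, 0.65, 0.05, 0.09, 1.78, 0, 0, 0]}}

```text
time_s: 2.95
tcp_pos: [0.6281, 0.0818, 0.0613]
tcp_rot: [0.167, 3.131, -0.0]
ft_force: [-0.1, -0.7, -0.1]
opening: 0.0673
```

Call:
{"api": "apply_moves", "payload": {"rows": [0.65, 0, 0, 0, 0, 0, 0, 0.65, 0, 0, 0, 0, 0, 0, 0.8, 0, 0, -1, 0, 0, 0, 1, 0, 0, -1.8, 0, 0, 0]}}

```text
time_s: 3.28
tcp_pos: [0.627, 0.0821, 0.1345]
tcp_rot: [0.167, 3.133, -0.0]
ft_force: [0.2, 0.2, 0.7]
opening: 0.0852
```

```bash
python3 - <<'E'
from h import *
st();jars();to(.6047,.3522,.13,1.467)
E
```

```text
{'time_s': 3.2833, 'joints': [0.0016, 0.4934, 0.0028, 1.076, -0.0004, 0.1079], 'tcp_pos': [0.627, 0.0821, 0.1345], 'tcp_rot': [0.1668, 3.133, -0.0002], 'ft_force': [0.1585, 0.2052, 0.6636], 'opening': 0.0852}
jar px 201.1 163.2 r 9.9 n 297 [0.6058 0.3527] tray [-0.0088  0.3273]
jar px 212.5 226.5 r 8.6 n 99 [0.416  0.3101] tray [-0.1924  0.2655]
shift [1.341, 6.647, 0.276] turn [0.01, 0.13, -0.02] cur yaw 1.464
```

Call:
{"api": "apply_moves", "payload": {"rows": [1, 1.34, 6.647, 0.1, 0, 0, 0, 1, 1.34, 6.647, 0.1, 0, 0, 0, 1, 1.34, 6.647, 0.1, 0, 0, 0]}}

```text
time_s: 3.58
tcp_pos: [0.6171, 0.2076, 0.1363]
tcp_rot: [0.168, 3.122, 0.001]
ft_force: [0.8, -0.4, -0.4]
opening: 0.0854
```

```bash
python3 - <<'E'
from h import *
st();p=manip.camera_params("top");print(pt(p,220,105,.21),pt(p,236,128,.02));to(.605,.3525,.13,1.467)
E
```

```text
{'time_s': 3.5833, 'joints': [0.2007, 0.5165, 0.0492, 1.0886, -0.0029, 0.3084], 'tcp_pos': [0.6171, 0.2076, 0.1363], 'tcp_rot': [0.1683, 3.1219, 0.0014], 'ft_force': [0.7865, -0.3566, -0.3529], 'opening': 0.0854}
[0.73640845 0.26540264 0.21      ] [0.72846784 0.26126756 0.02      ]
shift [0.693, 3.568, 0.152] turn [0.02, 0.14, -0.04] cur yaw 1.463
```

Call:
{"api": "apply_moves", "payload": {"rows": [1, 0.69, 3.57, 0.15, 0, 0.14, 0, 1, 0.69, 3.57, 0.15, 0, 0.14, 0, 1, 0.69, 3.57, 0.15, 0, 0.14, 0, 1, 0.69, 3.57, 0.15, 0, 0.14, 0, 1, 0.69, 3.57, 0.15, 0, 0.14, 0]}}

```text
time_s: 4.0
tcp_pos: [0.604, 0.3574, 0.1302]
tcp_rot: [0.162, 3.136, 0.005]
ft_force: [0.2, 0.1, -0.6]
opening: 0.0854
```

```bash
python3 - <<'E'
from h import *
st();to(.605,.3525,.0535,1.467)
E
```

```text
{'time_s': 4.0, 'joints': [0.4175, 0.6154, 0.2176, 1.1709, 0.0021, 0.5206], 'tcp_pos': [0.604, 0.3574, 0.1302], 'tcp_rot': [0.1617, 3.1365, 0.0045], 'ft_force': [0.2441, 0.1302, -0.5862], 'opening': 0.0854}
shift [-0.036, -0.125, 1.916] turn [0.03, 0.01, 0.01] cur yaw 1.468
```

Call:
{"api": "apply_moves", "payload": {"rows": [1, -0.04, -0.12, 1.0, 0, 0, 0, 1, -0.04, -0.12, 1.92, 0, 0, 0, 1, -0.04, -0.12, 1.92, 0, 0, 0, 0, -0.04, -0.12, 1.92, 0, 0, 0, -0.2, -0.04, -0.12, 1.92, 0, 0, 0]}}

```text
time_s: 4.42
tcp_pos: [0.6061, 0.3528, 0.0557]
tcp_rot: [0.162, 3.135, 0.006]
ft_force: [-0.0, 0.5, 0.7]
opening: 0.0639
```

Call:
{"api": "apply_moves", "payload": {"rows": [-0.2, 0, 0, 0, 0, 0, 0, -0.2, 0, 0, 0, 0, 0, 0]}}

```text
time_s: 4.58
tcp_pos: [0.6074, 0.3531, 0.0583]
tcp_rot: [0.162, 3.131, 0.009]
ft_force: [-0.4, 0.4, -1.6]
opening: 0.0568
```

```bash
python3 - <<'E'
from h import *
st();to(*tr(.042,-.062),.13,1.467)
E
```

```text
{'time_s': 4.5833, 'joints': [0.41, 0.6562, 0.0938, 1.0005, 0.0021, 0.5135], 'tcp_pos': [0.6074, 0.3531, 0.0583], 'tcp_rot': [0.1622, 3.1312, 0.0085], 'ft_force': [-0.4083, 0.3984, -1.5567], 'opening': 0.0568}
shift [-1.213, -9.784, -1.842] turn [0.05, 0.06, 0.0] cur yaw 1.467
```

Call:
{"api": "apply_moves", "payload": {"rows": [-0.2, 0, 0, -1, 0, 0, 0, -0.2, -0.1, -0.5, -2, 0, 0, 0, -0.2, -1.21, -9.78, -2.35, 0, 0, 0, -0.2, -1.21, -9.78, -2.35, 0, 0, 0, -0.2, -1.21, -9.78, -2.35, 0, 0, 0]}}

```text
time_s: 5.0
tcp_pos: [0.6109, 0.2082, 0.1418]
tcp_rot: [0.161, 3.128, 0.01]
ft_force: [0.8, -0.4, -2.5]
opening: 0.0568
```

```bash
python3 - <<'E'
from h import *
st();to(*tr(.042,-.062),.15,1.467)
E
```

```text
{'time_s': 5.0, 'joints': [0.2008, 0.5066, 0.0471, 1.101, 0.0037, 0.3033], 'tcp_pos': [0.6109, 0.2082, 0.1418], 'tcp_rot': [0.1605, 3.1284, 0.0096], 'ft_force': [0.8465, -0.4423, -2.5291], 'opening': 0.0568}
shift [-0.736, -6.199, -0.24] turn [0.06, 0.08, 0.01] cur yaw 1.468
```

Call:
{"api": "apply_moves", "payload": {"rows": [-0.2, -0.74, -6.2, -0.3, 0, 0.08, 0, -0.2, -0.74, -6.2, -0.3, 0, 0.08, 0, -0.2, -0.74, -6.2, -0.3, 0, 0.08, 0, -0.2, -0.74, -6.2, -0.3, 0, 0.08, 0, -0.2, -0.74, -6.2, -0.3, 0, 0.08, 0]}}

```text
time_s: 5.42
tcp_pos: [0.6142, -0.0008, 0.1518]
tcp_rot: [0.161, 3.135, 0.01]
ft_force: [1.4, -0.6, -1.2]
opening: 0.0566
```

Call:
{"api": "apply_moves", "payload": {"rows": [-0.2, -0.14, -1.2, 0, 0, 0, 0, -0.2, -0.14, -1.2, 0, 0, 0, 0]}}

```text
time_s: 5.58
tcp_pos: [0.6153, -0.0548, 0.1531]
tcp_rot: [0.167, 3.132, 0.007]
ft_force: [0.3, -1.0, -1.0]
opening: 0.0566
```

```bash
python3 - <<'E'
from h import *
st();to(*tr(.042,-.062),.062,1.467)
E
```

```text
{'time_s': 5.5833, 'joints': [-0.223, 0.4579, -0.0065, 1.1018, 0.0054, -0.1163], 'tcp_pos': [0.6153, -0.0548, 0.1531], 'tcp_rot': [0.1672, 3.1317, 0.0072], 'ft_force': [0.3112, -0.9623, -1.0251], 'opening': 0.0566}
shift [0.061, 0.316, 2.28] turn [0.05, 0.05, -0.03] cur yaw 1.464
```

Call:
{"api": "apply_moves", "payload": {"rows": [-0.2, 0.06, 0.32, 0.4, 0, 0, 0, -0.2, 0.06, 0.32, 1.2, 0, 0, 0, -0.2, 0.06, 0.32, 2.0, 0, 0, 0, -0.2, 0.06, 0.32, 2.28, 0, 0, 0, -0.2, 0.06, 0.32, 2.28, 0, 0, 0]}}

```text
time_s: 6.0
tcp_pos: [0.6146, -0.0415, 0.0616]
tcp_rot: [0.168, 3.132, 0.007]
ft_force: [0.1, -0.1, -2.5]
opening: 0.0565
```

Call:
{"api": "apply_moves", "payload": {"rows": [0.65, 0, 0, 0, 0, 0, 0, 0.65, 0, 0, 0, 0, 0, 0, 0.65, 0, 0, 0, 0, 0, 0, 0.8, 0, 0, -1, 0, 0, 0, 1, 0, 0, -1.8, 0, 0, 0]}}

```text
time_s: 6.42
tcp_pos: [0.6136, -0.0417, 0.1348]
tcp_rot: [0.168, 3.133, 0.007]
ft_force: [0.4, 0.1, 2.1]
opening: 0.0852
```

```bash
python3 - <<'E'
from h import *
st();jars();to(.4161,.2982,.14,1.467)
E
```

```text
{'time_s': 6.4167, 'joints': [-0.2026, 0.4654, -0.0458, 1.0565, 0.0053, -0.0956], 'tcp_pos': [0.6136, -0.0417, 0.1348], 'tcp_rot': [0.1677, 3.1333, 0.0075], 'ft_force': [0.4388, 0.0608, 2.1255], 'opening': 0.0852}
jar px 288.0 155.0 r 8.1 n 86 [0.6343 0.0919] tray [0.0463 0.072 ]
jar px 216.5 226.5 r 10.1 n 312 [0.4161 0.2982] tray [-0.191   0.2538]
jar px 257.0 237.0 r 9.5 n 195 [0.3869 0.1775] tray [-0.2074  0.1312]
shift [5.884, 7.927, -0.001] turn [0.04, 0.12, -0.03] cur yaw 1.464
```

Call:
{"api": "apply_moves", "payload": {"rows": [1, 5.88, 7.93, 0, 0, 0, 0, 1, 5.88, 7.93, 0, 0, 0, 0, 1, 5.88, 7.93, 0, 0, 0, 0, 1, 5.88, 7.93, 0, 0, 0, 0, 1, 5.88, 7.93, 0, 0, 0, 0]}}

```text
time_s: 6.88
tcp_pos: [0.5085, 0.1396, 0.1377]
tcp_rot: [0.168, 3.123, 0.006]
ft_force: [0.7, 0.6, -0.1]
opening: 0.0854
```

```bash
python3 - <<'E'
from h import *
st();to(.4161,.2982,.13,1.467)
E
```

```text
{'time_s': 6.8833, 'joints': [0.1126, 0.3168, -0.2826, 0.9569, 0.0013, 0.2199], 'tcp_pos': [0.5085, 0.1396, 0.1377], 'tcp_rot': [0.1678, 3.123, 0.0058], 'ft_force': [0.7023, 0.598, -0.0917], 'opening': 0.0854}
shift [2.723, 3.695, 0.172] turn [0.04, 0.13, -0.03] cur yaw 1.463
```

Call:
{"api": "apply_moves", "payload": {"rows": [1, 2.72, 3.7, 0.17, 0, 0.1, 0, 1, 2.72, 3.7, 0.17, 0, 0.1, 0, 1, 2.72, 3.7, 0.17, 0, 0.1, 0, 1, 2.72, 3.7, 0.17, 0, 0.1, 0, 1, 2.72, 3.7, 0.17, 0, 0.1, 0]}}

```text
time_s: 7.3
tcp_pos: [0.414, 0.3015, 0.1307]
tcp_rot: [0.165, 3.133, 0.009]
ft_force: [0.3, -0.6, -0.3]
opening: 0.0854
```

```bash
python3 - <<'E'
from h import *
st();jars();to(.4161,.2982,.0525,1.467)
E
```

```text
{'time_s': 7.3, 'joints': [0.4688, 0.3037, -0.3237, 0.9371, 0.0027, 0.5738], 'tcp_pos': [0.414, 0.3015, 0.1307], 'tcp_rot': [0.1646, 3.1332, 0.0086], 'ft_force': [0.3349, -0.5775, -0.3138], 'opening': 0.0854}
jar px 291.3 156.9 r 9.7 n 279 [0.6286 0.0818] tray [0.0417 0.0615]
jar px 332.0 162.5 r 9.7 n 283 [ 0.6131 -0.0408] tray [ 0.0391 -0.0615]
jar px 257.8 237.5 r 9.9 n 299 [0.3855 0.175 ] tray [-0.2085  0.1286]
shift [-0.072, -0.111, 1.952] turn [0.06, 0.03, 0.0] cur yaw 1.467
```

Both placed jars sit at their tray slots. I'll grasp the third.

Call:
{"api": "apply_moves", "payload": {"rows": [1, -0.07, -0.11, 1.0, 0, 0, 0, 1, -0.07, -0.11, 1.95, 0, 0, 0, 1, -0.07, -0.11, 1.95, 0, 0, 0, 0, -0.07, -0.11, 1.95, 0, 0, 0, -0.2, -0.07, -0.11, 1.95, 0, 0, 0]}}

```text
time_s: 7.77
tcp_pos: [0.4169, 0.2985, 0.0544]
tcp_rot: [0.163, 3.132, 0.01]
ft_force: [-0.6, 0.0, 0.9]
opening: 0.0641
```

Call:
{"api": "apply_moves", "payload": {"rows": [-0.2, 0, 0, 0, 0, 0, 0, -0.2, 0, 0, 0, 0, 0, 0, -0.2, 0, 0, -1, 0, 0, 0, -0.2, 0, 0, -2, 0, 0, 0]}}

```text
time_s: 8.1
tcp_pos: [0.4155, 0.2973, 0.1353]
tcp_rot: [0.164, 3.135, 0.008]
ft_force: [2.5, 0.9, -2.0]
opening: 0.0563
```

```bash
python3 - <<'E'
from h import *
st();to(*tr(-.042,.062),.15,1.467)
E
```

```text
{'time_s': 8.1, 'joints': [0.4598, 0.2991, -0.3169, 0.9502, 0.0032, 0.5641], 'tcp_pos': [0.4155, 0.2973, 0.1353], 'tcp_rot': [0.1636, 3.1349, 0.008], 'ft_force': [2.5052, 0.919, -1.9794], 'opening': 0.0563}
shift [-3.736, -4.805, -0.385] turn [0.05, 0.02, -0.0] cur yaw 1.467
```

Call:
{"api": "apply_moves", "payload": {"rows": [-0.2, -3.74, -4.8, -0.3, 0, 0, 0, -0.2, -3.74, -4.8, -0.3, 0, 0, 0, -0.2, -3.74, -4.8, -0.3, 0, 0, 0, -0.2, -3.74, -4.8, -0.3, 0, 0, 0, -0.2, -3.74, -4.8, -0.3, 0, 0, 0]}}

```text
time_s: 8.52
tcp_pos: [0.5267, 0.1189, 0.1463]
tcp_rot: [0.164, 3.133, 0.008]
ft_force: [0.9, 0.3, -1.7]
opening: 0.0567
```

```bash
python3 - <<'E'
from h import *
st();to(*tr(-.042,.062),.062,1.467)
E
```

```text
{'time_s': 8.5167, 'joints': [0.0687, 0.3362, -0.2267, 1.003, 0.0047, 0.173], 'tcp_pos': [0.5267, 0.1189, 0.1463], 'tcp_rot': [0.1635, 3.133, 0.0083], 'ft_force': [0.8663, 0.347, -1.6509], 'opening': 0.0567}
shift [-0.498, -0.672, 2.107] turn [0.05, 0.04, -0.0] cur yaw 1.467
```

Call:
{"api": "apply_moves", "payload": {"rows": [-0.2, -0.5, -0.67, 0.1, 0, 0, 0, -0.2, -0.5, -0.67, 0.6, 0, 0, 0, -0.2, -0.5, -0.67, 1.5, 0, 0, 0, -0.2, -0.5, -0.67, 2.1, 0, 0, 0, -0.2, -0.5, -0.67, 2.1, 0, 0, 0]}}

```text
time_s: 8.93
tcp_pos: [0.5433, 0.0901, 0.06]
tcp_rot: [0.165, 3.135, 0.008]
ft_force: [-0.8, -0.3, -2.0]
opening: 0.0566
```

Call:
{"api": "apply_moves", "payload": {"rows": [0.65, 0, 0, 0, 0, 0, 0, 0.65, 0, 0, 0, 0, 0, 0, 0.65, 0, 0, 0, 0, 0, 0, 0.8, 0, 0, -1, 0, 0, 0, 1, 0, 0, -1.8, 0, 0, 0]}}

```text
time_s: 9.35
tcp_pos: [0.5427, 0.0898, 0.134]
tcp_rot: [0.165, 3.136, 0.008]
ft_force: [1.1, -0.0, 0.9]
opening: 0.085
```

```bash
python3 - <<'E'
from h import *
st();jars();to(.3855,.175,.13,1.467)
E
```

```text
{'time_s': 9.35, 'joints': [0.0134, 0.3634, -0.22, 0.9858, 0.0051, 0.1184], 'tcp_pos': [0.5427, 0.0898, 0.134], 'tcp_rot': [0.1648, 3.136, 0.0081], 'ft_force': [1.0649, -0.022, 0.9122], 'opening': 0.085}
jar px 331.9 162.3 r 9.7 n 283 [ 0.6139 -0.0405] tray [ 0.0398 -0.0611]
shift [4.2, 1.695, 0.228] turn [0.06, 0.09, -0.01] cur yaw 1.466
```

Call:
{"api": "apply_moves", "payload": {"rows": [1, 4.2, 1.7, 0.1, 0, 0, 0, 1, 4.2, 1.7, 0.1, 0, 0, 0, 1, 4.2, 1.7, 0.1, 0, 0, 0, 1, 4.2, 1.7, 0.1, 0, 0, 0, 1, 4.2, 1.7, 0.1, 0, 0, 0]}}

```text
time_s: 9.82
tcp_pos: [0.381, 0.1765, 0.1361]
tcp_rot: [0.161, 3.128, 0.01]
ft_force: [2.0, 0.4, 0.8]
opening: 0.0857
```

```bash
python3 - <<'E'
from h import *
st();jars();to(.3855,.175,.0525,1.467)
E
```

```text
{'time_s': 9.8167, 'joints': [0.2372, 0.1495, -0.5232, 0.8873, 0.0033, 0.3401], 'tcp_pos': [0.381, 0.1765, 0.1361], 'tcp_rot': [0.1611, 3.128, 0.0098], 'ft_force': [1.95, 0.4018, 0.7512], 'opening': 0.0857}
jar px 291.3 156.9 r 9.7 n 279 [0.6286 0.0818] tray [0.0417 0.0615]
jar px 331.9 162.2 r 9.7 n 279 [ 0.6139 -0.0405] tray [ 0.0398 -0.0611]
jar px 287.8 184.8 r 9.5 n 284 [0.5438 0.0904] tray [-0.0431  0.0612]
shift [-0.09, -0.047, 2.096] turn [0.07, 0.09, 0.02] cur yaw 1.469
```

Call:
{"api": "apply_moves", "payload": {"rows": [1, -0.09, -0.05, 1.0, 0, 0.1, 0, 1, -0.09, -0.05, 2.0, 0, 0.1, 0, 1, -0.09, -0.05, 2.1, 0, 0.1, 0, 0, -0.09, -0.05, 2.1, 0, 0.1, 0, -0.2, -0.09, -0.05, 2.1, 0, 0.1, 0]}}

```text
time_s: 10.28
tcp_pos: [0.3864, 0.1749, 0.0538]
tcp_rot: [0.161, 3.137, 0.011]
ft_force: [0.6, 0.3, 1.0]
opening: 0.064
```

Call:
{"api": "apply_moves", "payload": {"rows": [-0.2, 0, 0, 0, 0, 0, 0, -0.2, 0, 0, 0, 0, 0, 0, -0.2, 0, 0, -1, 0, 0, 0, -0.2, 0, 0, -2, 0, 0, 0]}}

```text
time_s: 10.62
tcp_pos: [0.3853, 0.174, 0.135]
tcp_rot: [-0.161, -3.135, -0.01]
ft_force: [1.9, 0.8, -2.6]
opening: 0.0566
```

```bash
python3 - <<'E'
from h import *
st();to(*tr(-.042,-.062),.15,1.467)
E
```

```text
{'time_s': 10.6167, 'joints': [0.2266, 0.1623, -0.5103, 0.8987, 0.0067, 0.3291], 'tcp_pos': [0.3853, 0.174, 0.135], 'tcp_rot': [-0.1608, -3.1351, -0.01], 'ft_force': [1.9263, 0.7688, -2.5841], 'opening': 0.0566}
shift [-4.157, -4.768, -0.415] turn [0.06, -0.03, 0.01] cur yaw 1.468
```

Call:
{"api": "apply_moves", "payload": {"rows": [-0.2, -4.16, -4.77, -0.4, 0, 0, 0, -0.2, -4.16, -4.77, -0.4, 0, 0, 0, -0.2, -4.16, -4.77, -0.4, 0, 0, 0, -0.2, -4.16, -4.77, -0.4, 0, 0, 0, -0.2, -4.16, -4.77, -0.4, 0, 0, 0]}}

```text
time_s: 11.03
tcp_pos: [0.5066, 0.0019, 0.1483]
tcp_rot: [-0.161, -3.137, -0.01]
ft_force: [1.1, 0.5, -1.6]
opening: 0.0567
```

```bash
python3 - <<'E'
from h import *
st();to(*tr(-.042,-.062),.061,1.467)
E
```

```text
{'time_s': 11.0333, 'joints': [-0.1605, 0.2855, -0.2983, 0.9879, 0.0062, -0.058], 'tcp_pos': [0.5066, 0.0019, 0.1483], 'tcp_rot': [-0.1609, -3.1372, -0.0098], 'ft_force': [1.1464, 0.5108, -1.5679], 'opening': 0.0567}
shift [-0.701, -0.815, 2.177] turn [0.06, -0.01, 0.01] cur yaw 1.468
```

Call:
{"api": "apply_moves", "payload": {"rows": [-0.2, -0.7, -0.81, 0.1, 0, 0, 0, -0.2, -0.7, -0.81, 0.6, 0, 0, 0, -0.2, -0.7, -0.81, 1.5, 0, 0, 0, -0.2, -0.7, -0.81, 2.16, 0, 0, 0, -0.2, -0.7, -0.81, 2.16, 0, 0, 0]}}

```text
time_s: 11.45
tcp_pos: [0.53, -0.0329, 0.0592]
tcp_rot: [-0.162, -3.134, -0.01]
ft_force: [-1.9, -0.2, -2.5]
opening: 0.057
```

Call:
{"api": "apply_moves", "payload": {"rows": [0.65, 0, 0, 0, 0, 0, 0, 0.65, 0, 0, 0, 0, 0, 0, 0.65, 0, 0, 0, 0, 0, 0, 0.8, 0, 0, -1, 0, 0, 0, 1, 0, 0, -2, 0, 0, 0]}}

```text
time_s: 11.87
tcp_pos: [0.5292, -0.033, 0.1404]
tcp_rot: [-0.162, -3.132, -0.011]
ft_force: [1.6, 0.3, 1.7]
opening: 0.0851
```

```bash
python3 - <<'E'
from h import *
st();jars();to(*ctl(0,-.055),.22,CY)
E
```

```text
{'time_s': 11.8667, 'joints': [-0.2191, 0.3326, -0.2497, 0.9952, 0.006, -0.116], 'tcp_pos': [0.5292, -0.033, 0.1404], 'tcp_rot': [-0.1617, -3.1317, -0.011], 'ft_force': [1.6172, 0.3292, 1.7418], 'opening': 0.0851}
jar px 291.0 157.0 r 9.5 n 217 [0.6283 0.0827] tray [0.0413 0.0623]
jar px 286.0 184.0 r 8.9 n 155 [0.546  0.0958] tray [-0.0415  0.0668]
shift [0.556, -7.6, -1.827] turn [0.07, 0.0, 12.83] cur yaw 1.468
```

Call:
{"api": "apply_moves", "payload": {"rows": [1, 0, -0.3, -1, 0, 0, 0, 1, 0.56, -7.6, -1.8, 0, 0, 12.83, 1, 0.56, -7.6, -1.8, 0, 0, 12.83, 1, 0.56, -7.6, -1.8, 0, 0, 12.83, 1, 0.56, -7.6, -1.8, 0, 0, 12.83]}}

```text
time_s: 12.33
tcp_pos: [0.5013, -0.2077, 0.2038]
tcp_rot: [0.939, 2.992, 0.009]
ft_force: [-0.0, 0.3, 0.3]
opening: 0.0851
```

```bash
python3 - <<'E'
from h import *
st();to(*ctl(0,-.055),.22,CY)
E
```

```text
{'time_s': 12.3333, 'joints': [-0.5465, 0.3066, -0.1075, 1.152, 0.007, 0.0617], 'tcp_pos': [0.5013, -0.2077, 0.2038], 'tcp_rot': [0.9387, 2.9916, 0.0088], 'ft_force': [-0.0055, 0.2678, 0.3365], 'opening': 0.0851}
shift [-1.344, -2.913, -0.42] turn [0.08, 0.01, 8.0] cur yaw 0.963
```

Call:
{"api": "apply_moves", "payload": {"rows": [1, -1.344, -2.913, -0.42, 0, 0, 8, 1, -1.344, -2.913, -0.42, 0, 0, 8, 1, -1.344, -2.913, -0.42, 0, 0, 8, 1, -1.344, -2.913, -0.42, 0, 0, 8, 1, -1.344, -2.913, -0.42, 0, 0, 8]}}

```text
time_s: 12.75
tcp_pos: [0.4783, -0.3371, 0.2216]
tcp_rot: [1.818, 2.554, 0.011]
ft_force: [1.1, 0.5, -0.0]
opening: 0.0856
```

Call:
{"api": "apply_moves", "payload": {"rows": [1, 0, 0, 0, 0, 0, 2, 1, 0, 0, 0, 0, 0, 2]}}

```text
time_s: 12.92
tcp_pos: [0.4784, -0.3378, 0.2234]
tcp_rot: [2.083, 2.342, 0.012]
ft_force: [0.1, 0.8, 0.2]
opening: 0.0856
```

```bash
python3 - <<'E'
from h import *
st();to(*ctl(0,-.055),.22,CY); jars()
im,p=cam("wrist")
for n,q in dict(pin=(0,-.055,.096),dot=(.0566,.0411,.06)).items(): 
    c=proj(p,[*ctl(*q[:2]),q[2]]); print(n,c); cv2.drawMarker(im,tuple(c.astype(int)),(0,0,255),0,12)
for q in [(-.078,-.148),(.078,-.148),(.078,.105),(-.078,.105),(-.0085,-.148),(.0085,-.148),(-.0085,-.125),(.0085,-.125)]:
    c=proj(p,[*ctl(*q),.06]); cv2.drawMarker(im,tuple(c.astype(int)),(0,255,0),0,12)
cv2.imwrite("pics/w1.png",im)
E
```

```text
{'time_s': 12.9167, 'joints': [-0.7575, 0.3699, 0.0432, 1.2368, 0.0076, 0.6965], 'tcp_pos': [0.4784, -0.3378, 0.2234], 'tcp_rot': [2.0828, 2.3417, 0.0115], 'ft_force': [0.1489, 0.7831, 0.2043], 'opening': 0.0856}
shift [0.089, 0.02, 0.084] turn [0.1, 0.01, -0.07] cur yaw 0.117
jar px 291.0 157.0 r 9.5 n 278 [0.6283 0.0827] tray [0.0413 0.0623]
jar px 332.0 162.4 r 9.7 n 282 [ 0.6133 -0.0408] tray [ 0.0392 -0.0614]
jar px 287.8 184.8 r 9.5 n 283 [0.5438 0.0905] tray [-0.0431  0.0613]
jar px 329.0 190.0 r 9.5 n 279 [ 0.5297 -0.0328] tray [-0.0443 -0.0622]
pin [318.55063881 192.29805114]
dot [379.58963306  77.95182518]
```

View pics/w1.png

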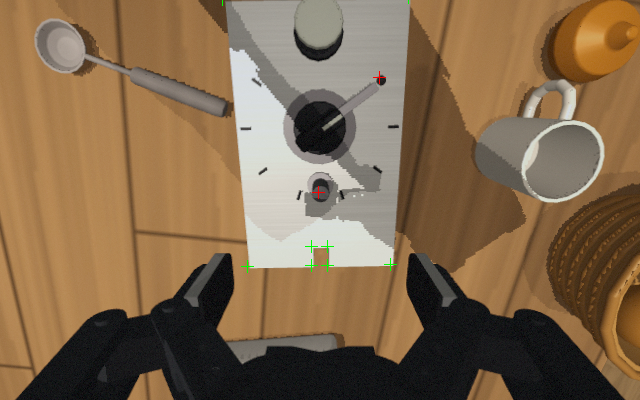

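The four jars are in the tray. The predicted box features match within about 2 px. I'll zoom in on the pin and notch for accuracy.

```bash
python3 - <<'E'
from h import *
im,p=cam("wrist"); cv2.imwrite("pics/w2.png",im)
print(p["fov_y"],np.round(p["cam_to_world"],4).tolist())
c=cv2.resize(im[165:280,230:410],None,fx=4.4,fy=4.4,interpolation=cv2.INTER_CUBIC)
cv2.imwrite("pics/w2c.png",c)
E
```

```text
67.53434254676213 [[0.9924, -0.1136, -0.0466, 0.4683], [0.1223, 0.9474, 0.2957, -0.2621], [0.0106, -0.2991, 0.9542, 0.3487], [0.0, 0.0, 0.0, 1.0]]
```

View pics/w2c.png

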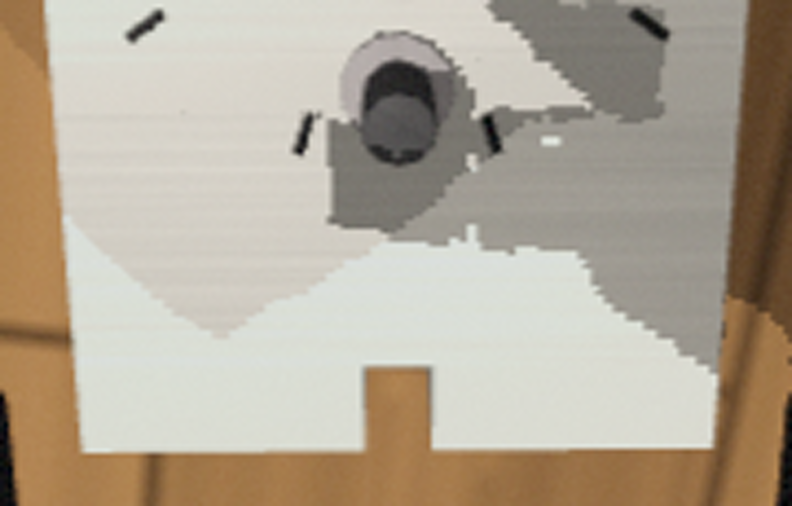

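Crop: pin top is centred near (398,127), full-frame (320.5,193.9). The notch spans x 365–431 with its inner edge at 367 and outer edge at 450. I'll convert these.

```bash
python3 - <<'E'
from h import *
p=manip.camera_params("wrist")
g=lambda a,b,z:pt(p,230+a/4.4-.4,165+b/4.4-.4,z)[:2]
O=ctl(0,0)
P={"pintop":(398,127,.096),"n_in":(398,367,.06),"n_out":(398,450,.06),"nl":(365,410,.06),"nr":(431,410,.06),"cL":(82,452,.06),"cR":(713,448,.06)}
for k,v in P.items(): print(k,g(*v).round(4),inv(O,CY,g(*v)).round(4))
to(*ctl(0,-.055),.11,CY)
E
```

```text
pintop [ 0.4801 -0.3345] [ 0.0013 -0.0555]
n_in [ 0.4895 -0.4048] [ 0.0019 -0.1265]
n_out [ 0.4924 -0.4273] [ 0.002  -0.1492]
nl [ 0.483  -0.4173] [-0.0061 -0.1381]
nr [ 0.499  -0.4154] [ 0.01   -0.1381]
cL [ 0.415  -0.4374] [-0.0761 -0.1495]
cR [ 0.5699 -0.4174] [ 0.0801 -0.1489]
shift [0.073, -0.011, 2.821] turn [0.1, 0.0, 0.02] cur yaw 0.127
```

```bash
sed -i 's/C0=np.array(\[0.4746,-0.3009\])/C0=np.array([0.4762,-0.3017])/' h.py; python3 - <<'E'
from h import *
to(*ctl(0,-.055),.12,CY);to(*ctl(0,-.055),.088,CY)
E
```

```text
shift [0.048, 0.028, 2.571] turn [0.1, 0.0, 0.02] cur yaw 0.127
shift [0.048, 0.02, 3.371] turn [0.1, 0.0, 0.02] cur yaw 0.127
```

Call:
{"api": "apply_moves", "payload": {"rows": [1, 0.05, 0.02, 1, 0.1, 0, 0, 1, 0.05, 0.02, 2, 0.1, 0, 0, 1, 0.05, 0.02, 3, 0.1, 0, 0, 0.2, 0.05, 0.02, 3.37, 0.1, 0, 0, 0, 0.05, 0.02, 3.37, 0.1, 0, 0]}}

```text
time_s: 13.48
tcp_pos: [0.479, -0.3333, 0.0852]
tcp_rot: [-2.068, -2.358, 0.0]
ft_force: [-0.3, 0.6, -0.3]
opening: 0.0639
```

```bash
python3 - <<'E'
from h import *
st();to(*ctl(0,-.055),.088,CY)
E
```

```text
{'time_s': 13.4833, 'joints': [-0.7473, 0.459, -0.2051, 0.9119, -0.0004, 0.6928], 'tcp_pos': [0.479, -0.3333, 0.0852], 'tcp_rot': [-2.0682, -2.3578, 0.0005], 'ft_force': [-0.2888, 0.6216, -0.3452], 'opening': 0.0639}
shift [-0.046, 0.028, -0.071] turn [-0.04, -0.04, 0.06] cur yaw 0.131
```

Call:
{"api": "apply_moves", "payload": {"rows": [-0.3, -0.04, 0.03, -0.08, 0, 0, 0, -0.7, -0.04, 0.03, -0.08, 0, 0, 0, -0.9, -0.04, 0.03, -0.08, 0, 0, 0, -1, -0.04, 0.03, -0.08, 0, 0, 0, -1, -0.04, 0.03, -0.08, 0, 0, 0]}}

```text
time_s: 13.9
tcp_pos: [0.4811, -0.3353, 0.09]
tcp_rot: [-2.07, -2.36, 0.001]
ft_force: [-0.6, 0.2, 8.9]
opening: 0.0142
```

Call:
{"api": "apply_moves", "payload": {"rows": [-1, 0, 0, 0, 0, 0, 0, -1, 0, 0, 0, 0, 0, 0]}}

```text
time_s: 14.07
tcp_pos: [0.4814, -0.3356, 0.0908]
tcp_rot: [-2.07, -2.362, 0.001]
ft_force: [0.1, 0.1, -0.5]
opening: 0.0144
```

```bash
python3 - <<'E'
from h import *
st();to(*ctl(0,-.055),.088,CY);to(*ctl(0,-.132),.15,CY)
E
```

```text
{'time_s': 14.0667, 'joints': [-0.7474, 0.4566, -0.192, 0.9233, -0.0005, 0.692], 'tcp_pos': [0.4814, -0.3356, 0.0908], 'tcp_rot': [-2.0702, -2.3617, 0.0008], 'ft_force': [0.1184, 0.0988, -0.5296], 'opening': 0.0144}
shift [0.021, -0.023, 0.071] turn [-0.01, -0.0, 0.07] cur yaw 0.131
shift [-1.903, -0.038, -1.48] turn [-0.01, -0.0, 0.07] cur yaw 0.131
```

Call:
{"api": "apply_moves", "payload": {"rows": [-1, 0, 0, -0.5, 0, 0, 0, -1, 0, 0, -1.1, 0, 0, 0, -1, 0, 0, -1.5, 0, 0, 0, -1, 0, 0, -1.6, 0, 0, 0, -1, -0.4, 0, -1.6, 0, 0, 0]}}

```text
time_s: 14.48
tcp_pos: [0.4838, -0.3502, 0.1562]
tcp_rot: [2.069, 2.364, -0.0]
ft_force: [0.2, -0.5, -1.1]
opening: 0.0146
```

```bash
python3 - <<'E'
from h import *
st();to(.4814,-.3356,.155,CY);to(*(np.array([.4814,-.3356])+ctl(0,-.133)-ctl(0,-.055)),.155,CY)
im,p=cam("wrist");cv2.imwrite("pics/w3.png",im)
E
```

```text
{'time_s': 14.4833, 'joints': [-0.7629, 0.4255, -0.0531, 1.0919, -0.0001, 0.675], 'tcp_pos': [0.4838, -0.3502, 0.1562], 'tcp_rot': [2.0688, 2.3638, -0.0001], 'ft_force': [0.1898, -0.4501, -1.057], 'opening': 0.0146}
shift [0.369, -0.011, 0.03] turn [0.0, 0.0, 0.08] cur yaw 0.133
shift [-1.58, -0.027, 0.031] turn [0.0, 0.0, 0.08] cur yaw 0.133
```

View pics/w3.png

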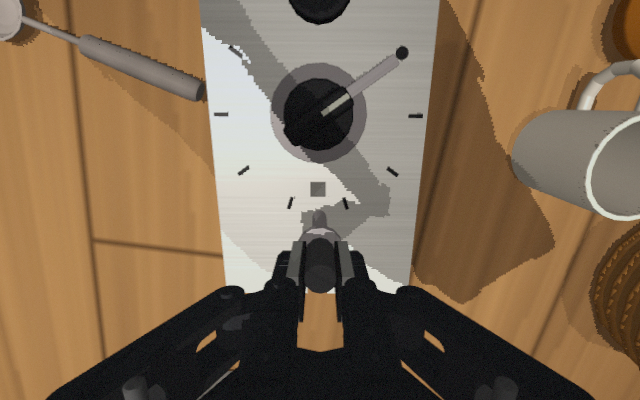

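Pin is out of the bore (empty hole at (318,189)) and hangs straight in the jaws. Moving it over the notch.

Call:
{"api": "apply_moves", "payload": {"rows": [-1, -0.8, -0.015, 0, 0, 0, 0, -1, -1.4, -0.025, 0, 0, 0, 0, -1, -1.57, -0.027, 0, 0, 0, 0, -1, -1.57, -0.027, 0, 0, 0, 0]}}

```text
time_s: 14.87
tcp_pos: [0.491, -0.4173, 0.1539]
tcp_rot: [-2.072, -2.361, 0.002]
ft_force: [0.2, 0.8, -1.1]
opening: 0.0148
```

```bash
python3 - <<'E'
from h import *
st();to(*(np.array([.4814,-.3356])+ctl(0,-.133)-ctl(0,-.055)),.0908,CY)
im,p=cam("wrist");cv2.imwrite("pics/w4.png",im)
E
```

```text
{'time_s': 14.8667, 'joints': [-0.8304, 0.5057, 0.0796, 1.1447, -0.001, 0.6104], 'tcp_pos': [0.491, -0.4173, 0.1539], 'tcp_rot': [-2.0723, -2.3609, 0.0015], 'ft_force': [0.2317, 0.7989, -1.0932], 'opening': 0.0148}
shift [0.107, 0.018, 1.576] turn [-0.01, 0.0, 0.05] cur yaw 0.13
```

View pics/w4.png

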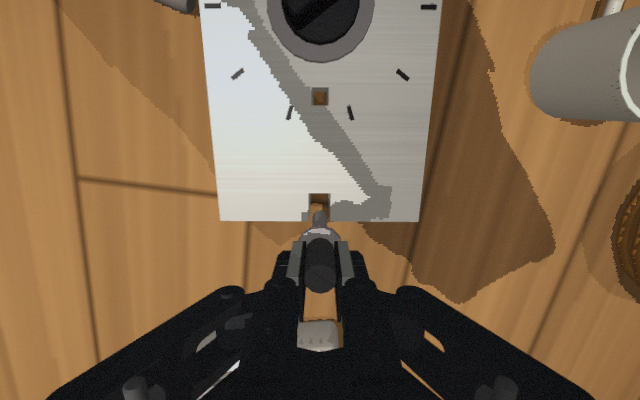

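Shank tip (320,212) lines up with the notch (309–330). Lowering it.

Call:
{"api": "apply_moves", "payload": {"rows": [-1, 0.1, 0.018, 0, 0, 0, 0, -1, 0.1, 0.018, 0.4, 0, 0, 0, -1, 0.1, 0.018, 0.8, 0, 0, 0, -1, 0.1, 0.018, 1.2, 0, 0, 0, -1, 0.1, 0.018, 1.4, 0, 0, 0]}}

```text
time_s: 15.33
tcp_pos: [0.4905, -0.4099, 0.0965]
tcp_rot: [-2.069, -2.361, 0.001]
ft_force: [-0.4, 0.4, -1.9]
opening: 0.0145
```

```bash
python3 - <<'E'
from h import *
st();to(*(np.array([.4814,-.3356])+ctl(0,-.133)-ctl(0,-.055)),.0908,CY)
E
```

```text
{'time_s': 15.3333, 'joints': [-0.8232, 0.5343, -0.0326, 1.0067, -0.0006, 0.6159], 'tcp_pos': [0.4905, -0.4099, 0.0965], 'tcp_rot': [-2.0686, -2.3606, 0.0006], 'ft_force': [-0.3775, 0.393, -1.8695], 'opening': 0.0145}
shift [-0.079, 0.005, 0.142] turn [-0.02, -0.02, 0.07] cur yaw 0.132
```

Call:
{"api": "apply_moves", "payload": {"rows": [-1, -0.08, 0.005, 0, 0, 0, 0, -1, -0.08, 0.005, 0.1, 0, 0, 0, -1, -0.08, 0.005, 0.14, 0, 0, 0, -1, -0.08, 0.005, 0.14, 0, 0, 0]}}

```text
time_s: 15.67
tcp_pos: [0.4912, -0.413, 0.0912]
tcp_rot: [-2.069, -2.361, 0.001]
ft_force: [-0.2, -0.0, -0.9]
opening: 0.0144
```

Call:
{"api": "apply_moves", "payload": {"rows": [-0.6, 0, 0, 0.02, 0, 0, 0, -0.2, 0, 0, 0, 0, 0, 0, 0.1, 0, 0, 0, 0, 0, 0]}}

```text
time_s: 15.92
tcp_pos: [0.4914, -0.4132, 0.0917]
tcp_rot: [-2.069, -2.362, 0.001]
ft_force: [0.4, -0.1, -0.4]
opening: 0.0408
```

```bash
python3 - <<'E'
from h import *
st()
im,p=cam("wrist");cv2.imwrite("pics/w5.png",im)
E
```

```text
{'time_s': 15.9167, 'joints': [-0.8257, 0.5414, -0.0333, 0.9977, -0.0006, 0.6134], 'tcp_pos': [0.4914, -0.4132, 0.0917], 'tcp_rot': [-2.0694, -2.3616, 0.0007], 'ft_force': [0.4177, -0.1325, -0.3665], 'opening': 0.0408}
```

View pics/w5.png

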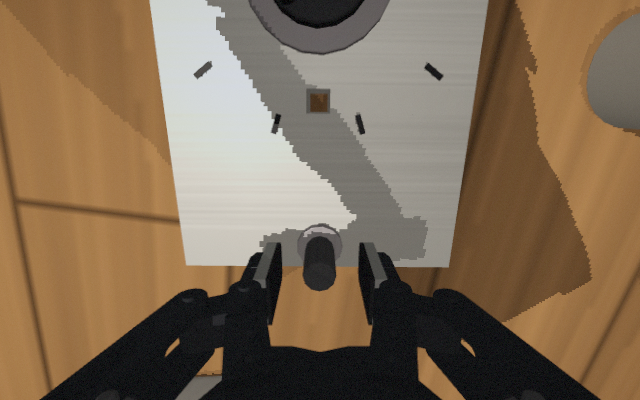

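Pin is parked upright with its collar on the deck. Next: retreat upward and move to the plunger.

Call:
{"api": "apply_moves", "payload": {"rows": [0.1, 0, 0, -0.6, 0, 0, 0, 0.1, 0, 0, -1.5, 0, 0, 0, 0.1, 0, 0, -2.4, 0, 0, 0, -1, 0.8, 0, -2.4, 0, 0, 0, -1, 1.8, 0, -2.4, 0, 0, 0]}}

```text
time_s: 16.38
tcp_pos: [0.4832, -0.344, 0.1897]
tcp_rot: [2.071, 2.357, -0.001]
ft_force: [1.3, 0.6, -1.4]
opening: 0.0237
```

```bash
python3 - <<'E'
from h import *
st();to(*ctl(0,.078),.16,CY);jars()
im,p=cam("wrist");cv2.imwrite("pics/w6.png",im);print(proj(p,[*ctl(0,.078),.108]),proj(p,[*ctl(0,-.133),.096]),proj(p,[*ctl(0,0),.104]))
E
```

```text
{'time_s': 16.3833, 'joints': [-0.7557, 0.3991, -0.0026, 1.1654, -0.0007, 0.6858], 'tcp_pos': [0.4832, -0.344, 0.1897], 'tcp_rot': [2.0709, 2.3575, -0.0012], 'ft_force': [1.3103, 0.6433, -1.4379], 'opening': 0.0237}
shift [3.561, -0.026, 0.731] turn [0.02, 0.03, 0.05] cur yaw 0.129
jar px 291.1 157.0 r 9.5 n 277 [0.6283 0.0825] tray [0.0414 0.0622]
jar px 332.0 162.5 r 9.7 n 282 [ 0.6131 -0.0408] tray [ 0.0391 -0.0615]
jar px 287.7 184.8 r 9.6 n 285 [0.5436 0.0906] tray [-0.0434  0.0614]
jar px 328.8 189.9 r 9.4 n 277 [ 0.53   -0.0323] tray [-0.0441 -0.0617]
[320.62251823   7.31224393] [318.27997204 295.41974162] [319.56297668 137.24036966]
```

View pics/w6.png

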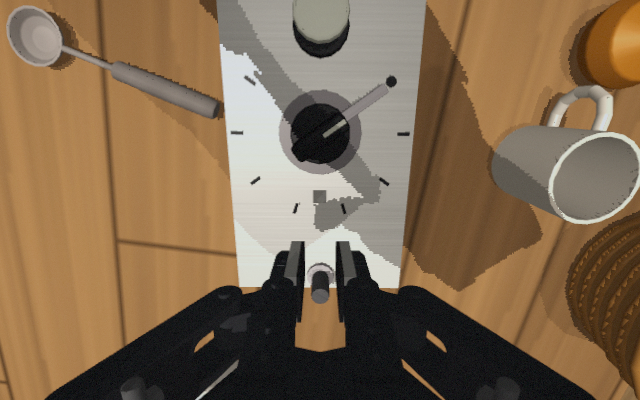

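Pin top at (320,294) against a predicted (318,295), so it is parked. All four jars are in the tray. On to the plunger.

Call:
{"api": "apply_moves", "payload": {"rows": [-1, 1, 0, 0, 0, 0, 0, -1, 2, 0, 0, 0, 0, 0, -1, 3, -0.02, 0.4, 0, 0, 0, -1, 3.55, -0.026, 0.73, 0, 0, 0, -1, 3.56, -0.026, 0.73, 0, 0, 0]}}

```text
time_s: 16.9
tcp_pos: [0.459, -0.1921, 0.1581]
tcp_rot: [-2.06, -2.363, -0.001]
ft_force: [0.2, -1.0, 0.7]
opening: 0.0001
```

```bash
python3 - <<'E'
from h import *
st();to(*ctl(0,.078),.125,CY);to(*ctl(0,.078),.107,CY)
E
```

```text
{'time_s': 16.9, 'joints': [-0.561, 0.2676, -0.2955, 1.014, 0.0014, 0.873], 'tcp_pos': [0.459, -0.1921, 0.1581], 'tcp_rot': [-2.0602, -2.3631, -0.0006], 'ft_force': [0.1892, -1.0327, 0.69], 'opening': 0.0001}
shift [-0.29, 0.086, 0.827] turn [-0.04, -0.05, 0.12] cur yaw 0.137
shift [-0.292, 0.088, 1.277] turn [-0.04, -0.05, 0.12] cur yaw 0.137
```

Call:
{"api": "apply_moves", "payload": {"rows": [-1, -0.29, 0.086, 0, 0, 0, 0, -1, -0.29, 0.086, 0.5, 0, 0, 0, -1, -0.29, 0.086, 0.8, 0, 0, 0, -1, -0.29, 0.086, 1.05, 0, 0, 0, -1, -0.29, 0.086, 1.22, 0, 0, 0]}}

```text
time_s: 17.32
tcp_pos: [0.4648, -0.2047, 0.109]
tcp_rot: [-2.062, -2.363, -0.001]
ft_force: [-0.4, -1.1, 7.7]
opening: -0.0001
```

Call:
{"api": "apply_moves", "payload": {"rows": [-1, 0, 0, 0.04, 0, 0, 0, -1, 0, 0, 0.09, 0, 0, 0, -1, 0, 0, 0.09, 0, 0, 0]}}

```text
time_s: 17.57
tcp_pos: [0.4653, -0.2053, 0.1084]
tcp_rot: [-2.064, -2.364, -0.003]
ft_force: [-14.7, 14.6, 55.0]
opening: -0.0001
```

The force jumped to 55 N, so the plunger is on its stop. Releasing.

Call:
{"api": "apply_moves", "payload": {"rows": [-1, 0, 0, -0.1, 0, 0, 0, -1, 0, 0, -0.5, 0, 0, 0, -1, 0, 0, -1.2, 0, 0, 0, -1, 0, 0, -2, 0, 0, 0, -1, 0, 0, -2.2, 0, 0, 0]}}

```text
time_s: 17.98
tcp_pos: [0.4671, -0.2077, 0.2008]
tcp_rot: [2.065, 2.364, 0.004]
ft_force: [0.4, 0.2, 0.8]
opening: -0.0
```

```bash
python3 - <<'E'
from h import *
st();jars();to(*ctl(0,0),.2,CY+0.628+np.pi/2)
im,p=cam("wrist");cv2.imwrite("pics/w7.png",im);print(proj(p,[*ctl(0,.078),.108]),proj(p,[*ctl(0,0),.104]))
E
```

```text
{'time_s': 17.9833, 'joints': [-0.5793, 0.2572, -0.1877, 1.1231, 0.0025, 0.8566], 'tcp_pos': [0.4671, -0.2077, 0.2008], 'tcp_rot': [2.0651, 2.3643, 0.0044], 'ft_force': [0.4141, 0.1723, 0.8071], 'opening': -0.0}
jar px 291.3 157.1 r 9.5 n 279 [0.628  0.0818] tray [0.0411 0.0613]
jar px 332.0 162.5 r 9.7 n 284 [ 0.6131 -0.0408] tray [ 0.0391 -0.0615]
jar px 287.8 184.7 r 9.5 n 280 [0.544  0.0904] tray [-0.043   0.0613]
jar px 328.8 190.1 r 9.7 n 285 [ 0.5293 -0.0323] tray [-0.0448 -0.0618]
shift [-1.82, -0.088, 0.008] turn [0.04, -0.02, 9.1] cur yaw 0.135
[315.23497055 202.49815027] [314.72104316 287.58052768]
```

View pics/w7.png

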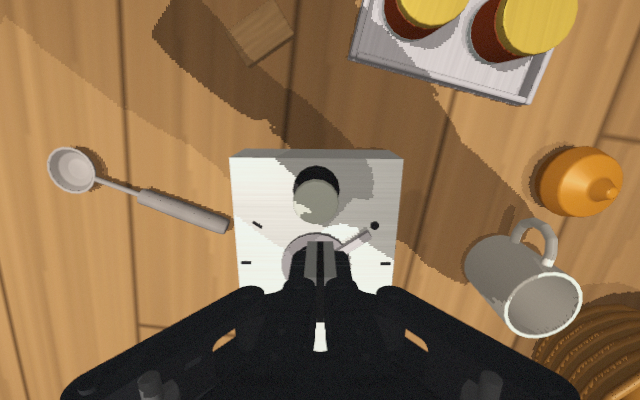

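Plunger is back up (head at (316,203), matching z = 108 mm), and the jars are still in place. I'm turning the jaws anticlockwise first so one clockwise sweep of 180° covers the dial.

Call:
{"api": "apply_moves", "payload": {"rows": [-0.1, -0.9, -0.04, 0, 0, 0, -20.9, -0.1, -1.82, -0.09, 0, 0, 0, -20.9, -0.1, -1.82, -0.09, 0, 0, 0, -20.9, -0.1, -1.82, -0.09, 0, 0, 0, -20.9, -0.1, -1.82, -0.09, 0, 0, 0, -20.9]}}

```text
time_s: 18.5
tcp_pos: [0.4726, -0.2811, 0.1964]
tcp_rot: [-1.23, -2.887, -0.004]
ft_force: [0.5, 0.0, 0.4]
opening: 0.0383
```

Call:
{"api": "apply_moves", "payload": {"rows": [-0.1, 0, 0, 0, 0, 0, -14, -0.1, 0, 0, 0, 0, 0, -14, -0.1, 0, 0, 0, 0, 0, -14, -0.1, 0, 0, 0, 0, 0, -14, -0.1, 0, 0, 0, 0, 0, -14]}}

```text
time_s: 18.92
tcp_pos: [0.4723, -0.2816, 0.1949]
tcp_rot: [-0.281, -3.126, -0.006]
ft_force: [-0.6, 0.1, -0.5]
opening: 0.0384
```

Call:
{"api": "apply_moves", "payload": {"rows": [-0.1, 0, 0, 0, 0, 0, -8, -0.1, 0, 0, 0, 0, 0, -8, -0.1, 0, 0, 0, 0, 0, -8, -0.1, 0, 0, 0, 0, 0, -8, -0.1, 0, 0, 0, 0, 0, -8]}}

```text
time_s: 19.33
tcp_pos: [0.4721, -0.2821, 0.1936]
tcp_rot: [0.694, -3.062, -0.009]
ft_force: [-0.1, -0.5, 0.2]
opening: 0.0384
```

```bash
python3 - <<'E'
from h import *
st();to(*ctl(0,0),.12,CY+0.628+np.pi/2)
E
```

```text
{'time_s': 19.3333, 'joints': [-0.6877, 0.3312, -0.0992, 1.1462, 0.0017, -1.1333], 'tcp_pos': [0.4721, -0.2821, 0.1936], 'tcp_rot': [0.6936, -3.0618, -0.0088], 'ft_force': [-0.0956, -0.4617, 0.1579], 'opening': 0.0384}
shift [-0.053, 0.014, 1.839] turn [0.06, 0.0, -2.93] cur yaw 2.016
```

Call:
{"api": "apply_moves", "payload": {"rows": [-0.1, -0.05, 0.01, 0.2, 0, 0, -1.1, -0.1, -0.05, 0.01, 0.3, 0, 0, -2.2, -0.1, -0.05, 0.01, 0.6, 0, 0, -2.93, -0.1, -0.05, 0.01, 1.2, 0, 0, -2.93, -0.1, -0.05, 0.01, 1.4, 0, 0, -2.93]}}

```text
time_s: 19.75
tcp_pos: [0.4725, -0.2804, 0.134]
tcp_rot: [1.152, -2.919, -0.015]
ft_force: [0.4, -0.5, -0.6]
opening: 0.0383
```

```bash
python3 - <<'E'
from h import *
st();to(*ctl(0,0),.095,CY+0.628+np.pi/2)
im,p=cam("wrist");cv2.imwrite("pics/w8.png",im)
E
```

```text
{'time_s': 19.75, 'joints': [-0.6848, 0.3697, -0.2097, 1.0011, 0.0016, -1.4368], 'tcp_pos': [0.4725, -0.2804, 0.134], 'tcp_rot': [1.1524, -2.919, -0.0145], 'ft_force': [0.3828, -0.4809, -0.6116], 'opening': 0.0383}
shift [-0.02, -0.027, 0.976] turn [0.09, 0.0, -0.0] cur yaw 2.323
```

View pics/w8.png

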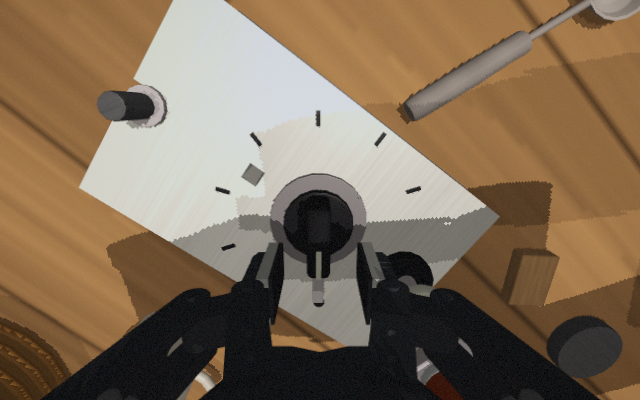

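The bar is aligned between the jaws and the pin is visibly parked at (150,105). Descend, close, turn.

Call:
{"api": "apply_moves", "payload": {"rows": [-0.1, -0.02, -0.025, 0.4, 0, 0, 0, -0.1, -0.02, -0.025, 0.8, 0, 0, 0, -0.1, -0.02, -0.025, 0.97, 0, 0, 0, -0.6, -0.02, -0.025, 0.97, 0, 0, 0, -1, -0.02, -0.025, 0.97, 0, 0, 0], "squeeze": 40}}

```text
time_s: 20.22
tcp_pos: [0.4732, -0.2802, 0.0954]
tcp_rot: [1.151, -2.919, -0.017]
ft_force: [0.3, 0.6, -0.2]
opening: 0.0154
```

Call:
{"api": "apply_moves", "payload": {"rows": [-1, 0, 0, 0, 0, 0, 0, -1, 0, 0, 0, 0, 0, 0, -1, 0, 0, 0, 0, 0, 0]}}

```text
time_s: 20.47
tcp_pos: [0.4734, -0.2803, 0.0956]
tcp_rot: [1.151, -2.919, -0.016]
ft_force: [2.1, -1.2, -11.0]
opening: 0.013
```

```bash
python3 - <<'E'
from h import *
st();to(*ctl(0,0),.095,CY+0.628+np.pi/2)
E
```

```text
{'time_s': 20.4667, 'joints': [-0.6836, 0.4029, -0.2712, 0.9075, 0.0017, -1.4346], 'tcp_pos': [0.4734, -0.2803, 0.0956], 'tcp_rot': [1.1507, -2.9191, -0.0161], 'ft_force': [2.1239, -1.2204, -10.9956], 'opening': 0.013}
shift [-0.002, -0.003, 0.015] turn [0.1, 0.0, -0.01] cur yaw 2.322
```

Call:
{"api": "apply_moves", "payload": {"rows": [-1, 0, 0, 0, 0, 0, 1, -1, 0, 0, 0, 0, 0, 2, -1, 0, 0, 0, 0, 0, 3, -1, 0, 0, 0, 0, 0, 4, -1, 0, 0, 0, 0, 0, 5]}}

```text
time_s: 20.88
tcp_pos: [0.4735, -0.2804, 0.0957]
tcp_rot: [0.348, -3.116, -0.014]
ft_force: [3.2, -1.9, -14.9]
opening: 0.0135
```

```bash
python3 - <<'E'
from h import *
st();print(manip.sense()["wrist_torque"]);to(*ctl(0,0),.0955,CY+.628-np.pi/2)
E
```

```text
{'time_s': 20.8833, 'joints': [-0.6836, 0.4029, -0.271, 0.9075, 0.0017, -0.9058], 'tcp_pos': [0.4735, -0.2804, 0.0957], 'tcp_rot': [0.3475, -3.116, -0.0138], 'ft_force': [3.1767, -1.8964, -14.9477], 'opening': 0.0135}
[-0.47276332 -0.75352849 -0.0143211 ]
shift [-0.002, 0.001, 0.004] turn [0.1, -0.02, -5.06] cur yaw 1.793
```

Call:
{"api": "apply_moves", "payload": {"rows": [-1, 0, 0, 0, 0, 0, 1, -1, 0, 0, 0, 0, 0, 2, -1, 0, 0, 0, 0, 0, 3, -1, 0, 0, 0, 0, 0, 4, -1, 0, 0, 0, 0, 0, 5]}}

```text
time_s: 21.3
tcp_pos: [0.4735, -0.2806, 0.0957]
tcp_rot: [-0.479, -3.096, -0.01]
ft_force: [1.7, -2.6, -12.8]
opening: 0.0132
```

Call:
{"api": "apply_moves", "payload": {"rows": [-1, 0, 0, 0, 0, 0, 1, -1, 0, 0, 0, 0, 0, 2, -1, 0, 0, 0, 0, 0, 3, -1, 0, 0, 0, 0, 0, 4, -1, 0, 0, 0, 0, 0, 5]}}

```text
time_s: 21.72
tcp_pos: [0.4735, -0.2806, 0.0957]
tcp_rot: [-1.271, -2.862, -0.006]
ft_force: [1.2, -2.8, -14.1]
opening: 0.013
```

Call:
{"api": "apply_moves", "payload": {"rows": [-1, 0, 0, 0, 0, 0, 1, -1, 0, 0, 0, 0, 0, 2, -1, 0, 0, 0, 0, 0, 3, -1, 0, 0, 0, 0, 0, 4, -1, 0, 0, 0, 0, 0, 5]}}

```text
time_s: 22.13
tcp_pos: [0.4735, -0.2808, 0.0957]
tcp_rot: [-1.974, -2.43, -0.002]
ft_force: [2.3, -1.7, -14.4]
opening: 0.0132
```

```bash
python3 - <<'E'
from h import *
st();print(manip.sense()["wrist_torque"]);to(*ctl(0,0),.0955,CY+.628-np.pi/2)
E
```

```text
{'time_s': 22.1333, 'joints': [-0.6838, 0.403, -0.2706, 0.9076, 0.0011, 0.6805], 'tcp_pos': [0.4735, -0.2808, 0.0957], 'tcp_rot': [-1.9741, -2.4304, -0.0017], 'ft_force': [2.3033, -1.6563, -14.4208], 'opening': 0.0132}
[-0.71089638 -0.65197384  0.05708887]
shift [0.009, 0.003, 0.006] turn [-0.09, -0.05, 9.79] cur yaw 0.206
```

Call:
{"api": "apply_moves", "payload": {"rows": [-1, 0, 0, 0, 0, 0, 1, -1, 0, 0, 0, 0, 0, 2, -1, 0, 0, 0, 0, 0, 3, -1, 0, 0, 0, 0, 0, 4, -1, 0, 0, 0, 0, 0, 4.9]}}

```text
time_s: 22.55
tcp_pos: [0.4733, -0.2808, 0.0957]
tcp_rot: [-2.531, -1.843, 0.003]
ft_force: [0.4, -2.5, -13.6]
opening: 0.0132
```

Call:
{"api": "apply_moves", "payload": {"rows": [-1, 0, 0, 0, 0, 0, 1, -1, 0, 0, 0, 0, 0, 2, -1, 0, 0, 0, 0, 0, 3, -1, 0, 0, 0, 0, 0, 4, -1, 0, 0, 0, 0, 0, 4.8]}}

```text
time_s: 22.97
tcp_pos: [0.4733, -0.2808, 0.0957]
tcp_rot: [-2.914, -1.148, 0.007]
ft_force: [1.0, -1.2, -13.9]
opening: 0.0135
```

```bash
python3 - <<'E'
from h import *
st();print(manip.sense()["wrist_torque"]);to(*ctl(0,0),.0955,CY+.628-np.pi/2)
E
```

```text
{'time_s': 22.9667, 'joints': [-0.6839, 0.403, -0.2706, 0.9078, 0.0006, 1.7072], 'tcp_pos': [0.4733, -0.2808, 0.0957], 'tcp_rot': [-2.914, -1.1479, 0.0074], 'ft_force': [0.9894, -1.2436, -13.9498], 'opening': 0.0135}
[-0.66281418 -0.55852309  0.02279832]
shift [0.013, -0.004, 0.005] turn [-0.1, 0.01, -0.02] cur yaw -0.82
```

Settle, open and lift clear.

Call:
{"api": "apply_moves", "payload": {"rows": [-1, 0, 0, 0, 0, 0, 0, -1, 0, 0, 0, 0, 0, 0, -0.6, 0, 0, 0, 0, 0, 0, -0.2, 0, 0, 0, 0, 0, 0, -0.1, 0, 0, 0, 0, 0, 0]}}

```text
time_s: 23.38
tcp_pos: [0.4736, -0.281, 0.0964]
tcp_rot: [-2.914, -1.15, 0.007]
ft_force: [-0.4, 0.2, 0.1]
opening: 0.0382
```

Call:
{"api": "apply_moves", "payload": {"rows": [-0.1, 0, 0, -0.6, 0, 0, 0, -0.1, 0, 0, -1.6, 0, 0, 0, -0.1, 0, 0, -2.6, 0, 0, 0, -0.1, 0, 0, -3.2, 0, 0, 0, -0.1, 0, 0, -3.2, 0, 0, 0]}}

```text
time_s: 23.8
tcp_pos: [0.476, -0.2831, 0.23]
tcp_rot: [-2.92, -1.154, 0.0]
ft_force: [0.8, -0.8, -0.2]
opening: 0.0381
```

```bash
python3 - <<'E'
from h import *
st();jars()
im,p=cam("wrist");cv2.imwrite("pics/w9.png",im)
print(proj(p,[*ctl(0,-.133),.096]),proj(p,[*ctl(-.0566,-.0411),.06]))
E
```

```text
{'time_s': 23.8, 'joints': [-0.684, 0.3194, -0.0163, 1.2365, 0.0006, 1.7047], 'tcp_pos': [0.476, -0.2831, 0.23], 'tcp_rot': [-2.9202, -1.1543, 0.0003], 'ft_force': [0.8153, -0.7669, -0.2001], 'opening': 0.0381}
jar px 291.3 156.9 r 9.7 n 280 [0.6286 0.0818] tray [0.0417 0.0615]
jar px 332.0 162.5 r 9.7 n 281 [ 0.6131 -0.0408] tray [ 0.0391 -0.0615]
jar px 287.7 184.8 r 9.6 n 284 [0.5436 0.0906] tray [-0.0434  0.0614]
jar px 329.0 190.0 r 9.5 n 280 [ 0.5297 -0.0328] tray [-0.0443 -0.0622]
[426.81317621 272.12328379] [316.94889591 247.64155962]
```

View pics/w9.png

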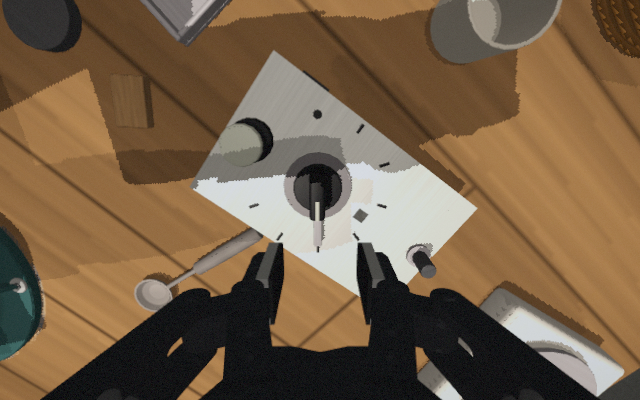

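Pointer sits on the fifth bar (318,248), opposite the dot (317,114). The pin top is at (427,270), where a parked pin should be, and the plunger is up. All jars are in the tray and the arm is clear, so I'm handing in.

```bash
python3 -c "
from plant import manip
print(manip.sign_off())"
```

```text
the job is handed in; nothing more can be done
None
```

The jar warmer job is done and handed in at about 24 s on the robot's clock; the sign-off reports no verdict.

- **Jars:** four were present. All stand in the tray, and the last top view puts each within about 3 mm of its planned slot.
- **Pin:** it was drawn from the bore and hangs parked in the notch. In the last wrist picture its top lies within about 2 px of where a parked pin should be.
- **Plunger:** it was pressed to its stop and has risen again. I overshot slightly: the wrist force peaked at 55 N. That is under the 120 N wrist limit. It is above the 40 N limit on the arm and gripper body, but only the closed fingertips touched the plunger.
- **Dial:** it was turned clockwise through 180° from click 0. The pointer rests on the fifth bar after release.

I did not measure the other items again at the end. I saw no contact with any of them, and none of the moves was planned near them. The arm finished clear of everything. None of the last checks failed or disagreed with each other.

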